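# Slide the setting block past the tool holder and seat it on its sprung stop

## Robot

A 6-joint arm with a two-finger parallel gripper is mounted at the origin on the work surface. World frame = base frame: x ahead of the robot, y to its left, z up, the work surface at z = 0. Lengths are in mm, angles in rad, forces in N, time in s.
With the tool pointing down it reaches from about 250 to 800 mm from the base axis. Payload 8.5 kg.
Tool frame: the origin (TCP) lies at the very end of the fingers, on their centre line; the grasp point (between the pads) lies 19 mm behind it (manip.grasp_offset is the distance from the TCP to the grasp point, in mm); z points along the fingers, y is the line along which they close (so a half turn about z gives the same grasp; the last joint's range is limited). The gripper opens to 85 mm and grips with 20 to 120 N. Pads are 22 mm wide; open, the fingers measure 114 mm over their backs; the gripper's body (76 mm by 85 mm) begins 54 mm behind the grasp point. The pads swing forward as they close: fully open they stand 13 mm farther back than shut.
Start: joints at [-1.325, 0.238, -0.013, 1.319, 0, 1.571], TCP at [127.737, -509.178, 231.276] pointing down, gripper open.
Joint ranges: [-2.66, 2.66], [-1.03, 1.9], [-1.14, 1.46], [-1.82, 2.27], [-1.45, 1.34], [-3.14, 3.14]. Speed limits (rad/s): [2.22, 2.22, 2.79, 3.14, 3.14, 3.14].

## Interface

Orientations are given as [roll, pitch, yaw] about the fixed x, y, z axes, in that order (R = Rz(yaw) Ry(pitch) Rx(roll)).
In Python, from station import manip, release, grab, solver, optics, order gives the robot as it stands. Calls block until the motion is done:
- manip.movep(position, orientation): joint-space move of the TCP to a pose.
- manip.move_l(position, rotation=None, rate=150, contact_N=None): straight line of the TCP; rotation=None keeps the orientation; rate is the mean speed in mm/s. With contact_N (N) it stops when the force on the tool has changed by that much, and returns True; else False.
- manip.movej(angles): joint-space move.
- release() and grab(newtons=None): open the fingers fully, or close them until they stop; newtons is the grip in N (None keeps the last).
- manip.dwell(seconds).
- solver.inverse_kinematics(position, orientation): joint angles nearest the present ones, or None.
- optics.snapshot(name): name is "side" or "top"; returns the picture (480x640x3 uint8, red, green, blue); there is no depth.
- optics.camera_params(name): a dict with "fov_y" (degrees; the focal length in pixels is half the picture's height over the tangent of half this angle, whatever the lens; pixels are square), "cx", "cy" (the principal point, pixels), "dist_coeffs" ([k1, k2, p1, p2, k3] as OpenCV has them; the pictures are not rectified), "extrinsics" (4x4, takes a point from world to camera coordinates). Camera axes: x right, y up, looking along -z (the intrinsics and any distortion apply to the point x, -y, -z); pixel columns grow to the right and rows downward; lengths in mm; the calibration is good to about 2 mm. A picture is of the moment at which its call begins. camera_params takes no time and is no camera call.
A pose or a line that the arm cannot do raises manip.MotionError and nothing moves.
- order.close_job(): hands the job in; it is judged then, once.
Readings, each from a call of its own:
- manip.get_t(): time.
- manip.get_q(): joint angles.
- manip.get_joint_velocities(): joint speeds.
- manip.get_effort(): joint torques, N m.
- manip.get_ee_pos(): TCP position.
- manip.get_tool_rot(): TCP orientation.
- manip.get_wrist_force(): force on the tool from outside, world axes, zero at the start.
- manip.get_wrist_torque(): the same for the moment, N m.
- manip.get_width(): finger opening in mm.
- manip.get_grip_force(): force on a finger pad.
Only numpy, scipy, OpenCV 4.12 (cv2) and the standard library are available. Lean on these libraries where they do the work, as an engineer would, in place of code of your own. Each camera call takes 0.05 s, during which the arm holds its last target. There are 200 camera calls.

## Task

Slide the orange-topped setting block along the bench, without lifting it, past the standing tool holder, the grey tray and the collet rack to the front of the blue nest, with nothing touching those three. Then push it into the nest until the sprung pin is flush and the block bears on the steel stop bar, hold it there with a steady push of about 10 N on the bar (never over 16 N on the nest or the stop), and leave it seated flat on the bench, still in touch with the pin. Leave the other things on the bench where they are.

Things in the scene. Friction and masses are not known exactly. Their poses are not given: they have to be found in the camera images.
- block: Square steel block, 100 x 100 mm and 42 mm tall, top 12 mm orange with a black round socket in its middle; loose, 0.56 to 0.94 kg, slides on the bench (friction not known, about 2.5 to 7 N to keep it sliding, more if the tool bears down on it). Too wide to grip. Origin at the centre of its underside; x and y run square to its side faces, z up.
- nest: Blue nest fixed to the bench: two parallel rails along its x axis, 30 mm tall, 107 mm apart (3.5 mm clearance each side of the block), from x = -45 to +65 mm; flares from x = -45 to -76 mm open the mouth to about 125 mm; 152 mm wide outside. The block enters along +x, away from the robot. Origin on the bench midway between the rails: centre of a seated block if the stop bar is fully back; z up.
- mouth (a point): Point on the bench on the nest's middle line, 150 mm before its origin: a block centred here stands clear in front of the flared mouth. Same axes as the nest.
- stop: Stop across the far end of the nest, same origin and axes as the nest: a fixed blue crossbeam at x = 80 to 110 mm carries a rigid steel stop bar, 50 mm wide and 29 mm tall. The bar is clamped anywhere from 0 to 30 mm towards the robot and this setting is not measured: its face lies at x = 50 to 20 mm, so a seated block's centre at x = 0 to -30 mm.
- bar_back (a point): Point where the brass pin (10 mm diameter, 16 mm above the bench) would meet the bar's face were the bar fully back. It does not move with the bar. The pin, in the middle of the bar's face, stands 3 mm proud of it; its spring gives about 0.6 to 0.9 N, too weak to push the block back.
- holder: Obstacle: dark steel tapered tool holder standing upright, fixed to the bench, 60 mm diameter at the foot, 125 mm tall. Origin at the centre of its underside.
- tray: Obstacle: grey open parts tray, fixed, 50 mm (its x) by 100 mm (its y), 45 mm tall. It stands on the robot's side of the lane. Origin at the centre of its underside.
- rack: Obstacle: wooden collet rack, fixed, 100 mm (its x) by 60 mm (its y), 40 mm tall with three steel collets to 60 mm. It stands just beyond (+y) the nest's mouth. Origin at the centre of its underside.
- can: Bystander: loose spray can, white and blue, 52 mm diameter, 160 mm tall. Origin under its centre.
- mill: Bystander: loose dark steel face mill, 80 mm diameter, 60 mm tall. Origin under its centre.
- wrench: Bystander: loose steel wrench lying flat, about 180 mm long. Origin near its middle.
- basket: Bystander: loose pink bowl-shaped basket, 120 mm diameter, 50 mm tall. Origin under its centre.
- sleeve: Bystander: loose steel taper sleeve, 44 mm diameter, 52 mm tall. Origin under its centre.
- packet: Bystander: loose yellow packet, 100 x 120 x 20 mm. Origin under its centre.
There are look-alikes about, which are no part of the job. Of the things that look like the block, the smaller one is meant.

How it is judged:
By the outcome, as a careful person would: the job done as asked, in the order asked, and still so for the second after the job is handed in, with the robot touching nothing.
It also fails if it takes over 72 s, if anything falls off the work surface, if the arm or the gripper's body presses on something with over 40 N, if the wrist force passes 120 N, or if a joint passes its speed limit or range.

## Working session

There is one attempt and no reset: what is moved stays moved. The work goes in short steps, each a Python script; the robot and the scene stay as the last script left them, time stands still between calls to the robot, and variables do not carry over. Pictures are saved under pics/ and viewed, at most 10 in all, crops included, and the job is handed in when it is done.

```bash
mkdir -p pics; ls; python3 - <<'E'
from station import manip, optics
import cv2
for n in("top","side"):
    im=optics.snapshot(n); cv2.imwrite(f"pics/{n}0.png",im[:,:,::-1])
    p=optics.camera_params(n); print(n,p)
print(manip.get_tool_rot(),manip.get_t(),manip.grasp_offset)
E
```

```text
pics
top {'fov_y': 45.46902885899096, 'cx': 318.5604638734333, 'cy': 234.6521805343537, 'dist_coeffs': array([0.03635447, 0.        , 0.        , 0.        , 0.        ]), 'extrinsics': array([[-3.15804144e-03, -9.99989214e-01, -3.40558996e-03,
         4.05940766e+01],
       [ 9.80370914e-01, -3.76742308e-03,  1.97126046e-01,
        -5.59754941e+02],
       [-1.97136750e-01, -2.71620912e-03,  9.80372238e-01,
        -1.32956177e+03],
       [ 0.00000000e+00,  0.00000000e+00,  0.00000000e+00,
         1.00000000e+00]])}
side {'fov_y': 52.81697154122237, 'cx': 317.3844339257176, 'cy': 245.52321552492208, 'dist_coeffs': array([0.0055869, 0.       , 0.       , 0.       , 0.       ]), 'extrinsics': array([[-9.94046655e-01, -1.08093907e-01,  1.36731221e-02,
         5.46119123e+02],
       [ 8.92625799e-02, -7.35983015e-01,  6.71089557e-01,
        -2.63937621e+01],
       [-6.24775065e-02,  6.68314827e-01,  7.41250196e-01,
        -1.05042000e+03],
       [ 0.00000000e+00,  0.00000000e+00,  0.00000000e+00,
         1.00000000e+00]])}
[-3.14031360e+00 -9.21995325e-06  2.45788523e-01] 0.1 18.700000000000003
```

View pics/top0.png

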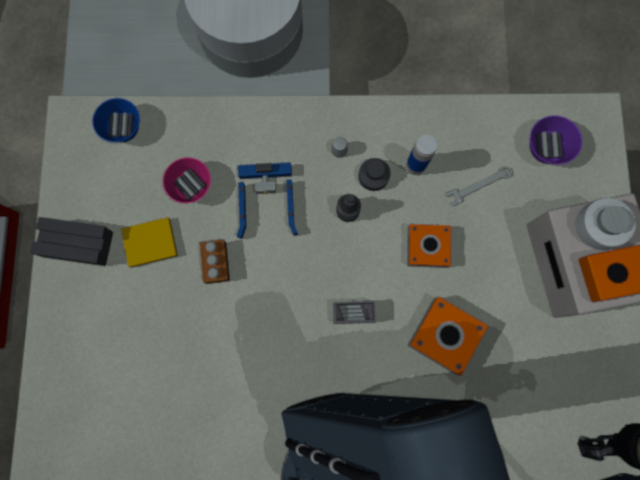

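View pics/side0.png

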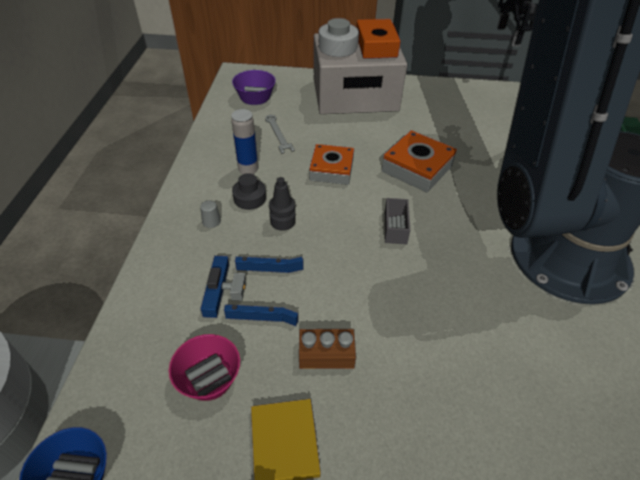

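Top view: the target is the smaller block at (430,245). The larger look-alike is at (449,335), and another sits on the machine at (618,272). The nest is around (267,200), holder (348,207), tray (354,312) and rack (214,261). The side view agrees. Next I'll measure them.

```bash
cat > h.py <<'E'
import numpy as np, cv2
from station import optics
def cam(n):
    p=optics.camera_params(n); f=240/np.tan(np.radians(p["fov_y"]/2))
    K=np.array([[f,0,p["cx"]],[0,f,p["cy"]],[0,0,1.]]); E=np.diag([1,-1,-1,1.])@p["extrinsics"]
    return K,np.array(p["dist_coeffs"]),E[:3,:3],E[:3,3]
def p2w(n,px,z):
    K,d,R,t=cam(n); u=cv2.undistortPoints(np.array(px,float).reshape(-1,1,2),K,d).reshape(-1,2)
    r=np.c_[u,np.ones(len(u))]@R; c=-R.T@t
    return (c+r*((z-c[2])/r[:,2])[:,None])[:,:2]
def w2p(n,P):
    K,d,R,t=cam(n); return cv2.projectPoints(np.array(P,float).reshape(-1,1,3),cv2.Rodrigues(R)[0],t,K,d)[0].reshape(-1,2)
def blockpose(im,n="top",near=None):
    """orange top at z=42 -> centre, yaw (deg), rect size"""
    hsv=cv2.cvtColor(im,cv2.COLOR_RGB2HSV); m=cv2.inRange(hsv,(5,150,90),(20,255,255))
    out=[]
    for c in cv2.findContours(m,cv2.RETR_EXTERNAL,cv2.CHAIN_APPROX_NONE)[0]:
        if cv2.contourArea(c)<400: continue
        w=p2w(n,c.reshape(-1,2),42).astype(np.float32); r=cv2.minAreaRect(w)
        out.append((np.round(r[0],1),np.round(r[1],1),round((r[2]+45)%90-45,1)))
    return out
E
python3 - <<'E'
from h import *
im=cv2.imread("pics/top0.png")[:,:,::-1].copy(); s=cv2.imread("pics/side0.png")[:,:,::-1].copy()
for n,i in(("top",im),("side",s)):
    for b in blockpose(i,n): print(n,b)
    hsv=cv2.cvtColor(i,cv2.COLOR_RGB2HSV); m=cv2.inRange(hsv,(105,150,60),(120,255,255))
    for c in cv2.findContours(m,cv2.RETR_EXTERNAL,cv2.CHAIN_APPROX_NONE)[0]:
        if cv2.contourArea(c)>80: r=cv2.minAreaRect(p2w(n,c.reshape(-1,2),30).astype(np.float32)); print(n,"blue",np.round(r[0],1),np.round(r[1],1),round(r[2],1),np.round(cv2.boundingRect(c)))
cv2.imwrite("pics/crop.png",cv2.resize(im[150:330,190:390],None,fx=3.3,fy=3.3,interpolation=cv2.INTER_CUBIC)[:,:,::-1])
cv2.imwrite("pics/crops.png",cv2.resize(s[165:375,190:420],None,fx=2.8,fy=2.8,interpolation=cv2.INTER_CUBIC)[:,:,::-1])
E
```

```text
top (array([ 320.6, -266.6]), array([135.9, 134.8]), -31.4)
top (array([ 466.6, -668.3]), array([110.9, 150.1]), 11.3)
top (array([ 536.9, -230.6]), array([99.4, 99.6]), -2.8)
top blue [654.9 110.4] [59.8 11.2] 3.5 [287 188   6  24]
top blue [656.8 230.7] [82.8 12.5] 1.3 [239 183   6  33]
top blue [733.  174.4] [ 28.2 129.3] 3.0 [239 163  52  14]
top blue [ 752.3 -199.1] [29.  35.5] 58.6 [408 153  12  18]
top blue [866.3 556.4] [113.8 115.2] 0.1 [93 99 46 43]
side (array([500.2, 303.2]), array([94.1, 45.8]), 6.6)
side (array([ 538.2, -226.7]), array([106.2,  98.1]), -2.7)
side (array([ 319. , -277.1]), array([149.8, 138.9]), -31.3)
side (array([ 437.5, -920.6]), array([133.4, 295.5]), 7.4)
side blue [871.5 523. ] [120.4  74.8] 6.3 [ 20 428  86  52]
side blue [632.  240.2] [ 32.5 136.6] 89.7 [225 305  72  20]
side blue [638.  120.3] [134.9  35.5] 5.7 [236 257  66  15]
side blue [733.8 185.7] [ 30.1 145.8] 5.1 [202 257  25  60]
side blue [ 763.8 -250.6] [ 49.1 118.2] 15.0 [235 136  21  29]
```

View pics/crop.png

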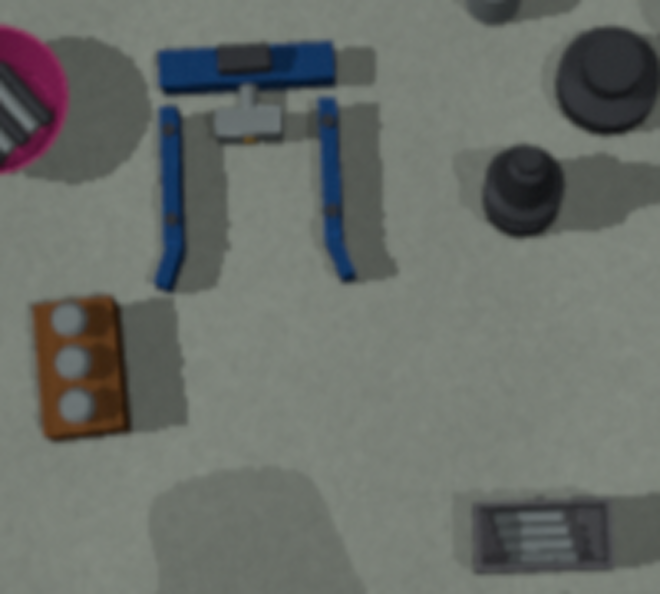

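View pics/crops.png

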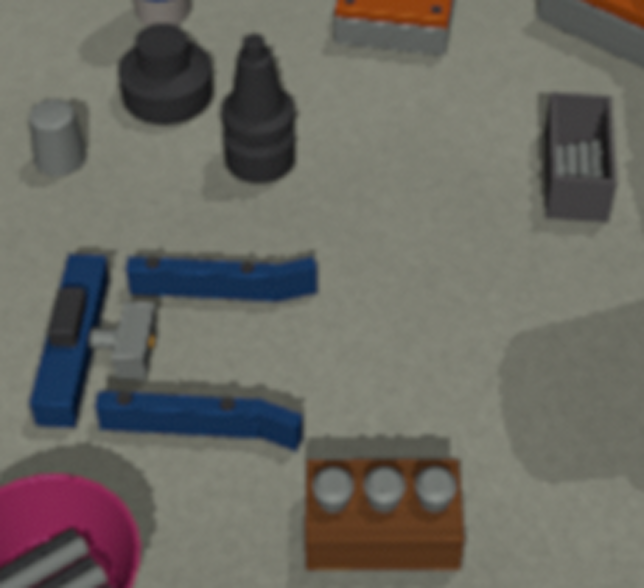

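The crops show the nest rails at u=160–181 and 319–336, with flare tips at (156–174,288) and (345–355,278). The stop bar sits at (248,120), clamped well forward. The holder foot is at about (523,236), the tray top spans (473–612, 500–573), and the rack top spans (33–128, 296–437). Next I'll fit poses.

```bash
python3 - <<'E'
from h import *
from scipy.optimize import least_squares
f=lambda l,k=3.3,o=(190,150):(np.array(l,float)+.5)/k-.5+np.array(o)
top=lambda l,z:p2w("top",f(l),z)
side=lambda l,z:p2w("side",f(l,2.8,(190,165)),z)
K,d,R,t=cam("top");print("cam",-R.T@t)
def fit(W,M):
    g=lambda p:(np.array(M)@np.array([[np.cos(p[2]),np.sin(p[2])],[-np.sin(p[2]),np.cos(p[2])]])+p[:2]-W).ravel()
    r=least_squares(g,[600,150,0]);return r.x,np.round(r.fun.reshape(-1,2),1).tolist()
T=top([(160,108),(181,107),(174,290),(156,286),(319,100),(336,99),(345,281),(355,275),(158,52),(333,41)],30)
M=[(65,65.5),(65,53.5),(-76,62.5),(-74,75),(65,-53.5),(65,-65.5),(-76,-62.5),(-74,-75),(110,65.5),(110,-65.5)]
print(fit(T,M))
S=side([(127,262),(315,262),(100,397),(300,424),(72,255),(108,256),(35,410)],30)
print("side pts z30",S.round())
print("bar face top z29",top([(214,136),(282,135)],29),"side",side([(152,303),(150,378),(150,347)],29))
print("tray",top([(473,503),(605,500),(612,570),(475,573)],45))
print("tray side top",side([(549,95),(609,97),(612,180),(548,170)],45))
print("rack",top([(33,305),(115,296),(128,430),(45,437)],40))
print("rack side",side([(306,460),(460,459),(463,540),(306,540)],40))
print("holder foot",top([(523,236)],0),top([(483,200),(563,192)],20),side([(258,180)],0),side([(223,155),(295,150)],15))
E
```

```text
cam [ 286.79017481   34.87343731 1413.94597428]
(array([6.38345032e+02, 1.68696955e+02, 5.84944742e-02]), [[-0.2, -2.2], [-0.3, 1.7], [0.2, 0.4], [-1.6, -0.5], [0.8, -0.2], [0.8, 0.8], [1.2, 3.1], [-0.6, -1.8], [0.2, -2.2], [-0.5, 0.8]])
side pts z30 [[708. 113.]
 [571.  96.]
 [700. 233.]
 [562. 239.]
 [750. 111.]
 [724. 109.]
 [740. 249.]]
bar face top z29 [[677.74560934 198.77680818]
 [678.34699288 147.19751328]] side [[682.28467468 148.15306786]
 [669.83643593 213.13223566]
 [675.41447691 187.07353351]]
tray [[398.24466278   4.85168201]
 [400.1197244  -90.3322862 ]
 [350.23619657 -94.19971941]
 [348.37288155   3.83766516]]
tray side top [[ 4.02967262e+02 -9.14649365e+01]
 [ 3.54287596e+02 -9.50592562e+01]
 [ 3.53500552e+02 -3.32189605e-01]
 [ 4.02563445e+02 -5.17706605e+00]]
rack [[545.71861685 328.68366197]
 [552.25396228 268.39124914]
 [452.67108833 255.9641399 ]
 [447.82966227 316.20046976]]
rack side [[553.77379605 272.57769811]
 [455.01145189 260.20789022]
 [449.81508757 318.37340881]
 [546.09082402 329.59046338]]
holder foot [[605.61491108 -36.12406817]] [[629.21194448  -5.15626076]
 [635.20538652 -65.91895206]] [[631.69578956 -10.30416271]] [[661.27685533 -20.3845005 ]
 [604.33655461 -33.16923418]]
```

Nest is at (638.4,169), yaw 3.4°, and both views agree within 2–4 mm. The mouth is at (489,160), holder at about (634,-38), tray x<403, and rack y>256. A straight diagonal push to the mouth clears everything by at least 35 mm. I'll push with the open fingers as a wide pusher, stop 12 mm short and check.

```bash
cat >> h.py <<'E'
NEST=np.array([638.4,169.0]); NY=0.0585
def nest(x,y): return NEST+np.array([np.cos(NY)*x-np.sin(NY)*y,np.sin(NY)*x+np.cos(NY)*y])
def tonest(p): d=np.array(p)-NEST; return np.array([np.cos(NY)*d[0]+np.sin(NY)*d[1],-np.sin(NY)*d[0]+np.cos(NY)*d[1]])
E
python3 - <<'E'
from h import *
from station import manip,solver,release
B=np.array([536.9,-230.3]); G=nest(-150,0); u=(G-B)/np.linalg.norm(G-B); yaw=np.arctan2(-u[0],u[1]); print(G,yaw)
rots=[[np.pi,0,yaw+s*np.pi/2] for s in(1,-1)]
def P(c,back,z): return [*(c-u*back),z]
ok=None
for r in rots:
    qs=[solver.inverse_kinematics(P(c,b,z),r) for c,b,z in((B,78,120),(B,78,4),(G,61,4))]
    print([None if q is None else np.round(q,2).tolist() for q in qs])
    if ok is None and all(q is not None for q in qs): ok=r
r=ok
manip.movep(P(B,80,120),r); manip.move_l(P(B,80,4),rate=100)
f0=manip.get_wrist_force(); print("f0",f0,manip.get_ee_pos())
manip.move_l(P(B,60,4),rate=30)
print(manip.get_wrist_force()-f0)
n=6; e=G-u*12
for i in range(1,n+1):
    manip.move_l(P(B+(e-B)*i/n,61,4),rate=80); print((manip.get_wrist_force()-f0).round(1))
im=optics.snapshot("top");cv2.imwrite("pics/top1.png",im[:,:,::-1]);s=optics.snapshot("side");cv2.imwrite("pics/side1.png",s[:,:,::-1])
print(blockpose(im),blockpose(s,"side"),e,np.degrees(yaw),manip.get_t())
E
```

```text
[488.65659556 160.23000418] 0.12291045888143738
[[-0.51, 0.46, 0.04, 1.14, 0.0, 0.94], [-0.51, 0.56, -0.12, 0.89, 0.0, 0.94], [0.2, 0.39, -0.43, 0.74, 0.0, 1.65]]
[[-0.51, 0.46, 0.04, 1.14, 0.0, -2.21], [-0.51, 0.56, -0.12, 0.89, 0.0, -2.21], [0.2, 0.39, -0.43, 0.74, 0.0, -1.5]]
f0 [ 0.35338161 -0.69654314  0.70632105] [ 547.11413578 -309.94363809    4.65361113]
[2.00268639 1.19002659 1.524642  ]
[-0.8  1.  -0.7]
[-0.1  0.7 -0.9]
[-0.   1.1 -0.6]
[-0.6  1.5 -1.3]
[ 0.1 -0.6 -0.6]
[-0.8  0.1 -0.3]
[(array([ 320.5, -266.6]), array([135.9, 134.7]), -31.4), (array([ 466.6, -668.3]), array([110.9, 150.1]), 11.3)] [(array([493.7, 140.5]), array([104.2,  99.7]), -10.5), (array([ 319. , -277.1]), array([149.8, 138.9]), -31.3)] [490.12781026 148.32053202] 7.042250551922607 9.7083
```

```bash
python3 - <<'E'
import cv2,numpy as np
a=cv2.imread("pics/top1.png")[130:350,190:400];b=cv2.imread("pics/side1.png")[180:400,190:400]
cv2.imwrite("pics/c1.png",cv2.resize(np.hstack([a,b]),(800,419),interpolation=cv2.INTER_CUBIC))
E
```

```text
(no output)
```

View pics/c1.png

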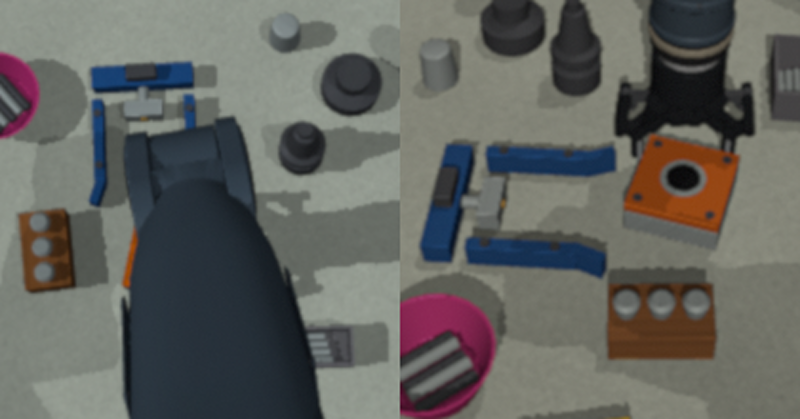

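The top view is blocked by the arm. The side view shows the block just before the mouth, but twisted to -10° with a corner between the open fingers. I'll back off, close the fingers and measure clearly.

```bash
python3 - <<'E'
from h import *
from station import manip,grab
p=np.array(manip.get_ee_pos()); u=np.array([-np.sin(.1229),np.cos(.1229)])
manip.move_l([*(p[:2]-u*40),p[2]],rate=80)
q=manip.get_ee_pos(); manip.move_l([q[0],q[1],190],rate=200); grab(30)
manip.move_l([440,-150,190],rate=250)
im=optics.snapshot("top");cv2.imwrite("pics/top2.png",im[:,:,::-1]);s=optics.snapshot("side")
print(blockpose(im),blockpose(s,"side"),manip.get_width(),manip.get_t())
E
```

```text
[(array([ 466.4, -668.4]), array([109.5, 149.9]), 11.3), (array([492.5, 137.1]), array([98.4, 99.8]), -10.3)] [(array([500.3, 303.3]), array([94. , 45.7]), 6.7), (array([493.7, 140.5]), array([104.2,  99.8]), -10.5), (array([ 319. , -277.1]), array([149.7, 138.9]), -31.3)] -0.07718554739772097 13.2917
```

```bash
python3 - <<'E'
from h import *
from station import manip
b=tonest([492.8,138]); print("block nest",b)
r=[np.pi,0,NY+np.pi/2]; X=b[0]+15
W=lambda y,z:[*nest(X,y),z]
manip.movep(W(-122,150),r); manip.move_l(W(-122,8),rate=120)
f0=manip.get_wrist_force()
for y in(-95,-85,-75,-64):
    manip.move_l(W(y,8),rate=40); print(y,(manip.get_wrist_force()-f0).round(1))
s=optics.snapshot("side");
for o in blockpose(s,"side"): print(o,tonest(o[0]))
manip.move_l(W(-95,8),rate=80);manip.move_l(W(-95,190),rate=200);manip.move_l([440,-150,190],rate=250)
im=optics.snapshot("top");cv2.imwrite("pics/top3.png",im[:,:,::-1])
for o in blockpose(im): print(o,tonest(o[0]))
print(manip.get_t())
E
```

```text
block nest [-147.16339705  -22.43422765]
-95 [0.6 0.8 0.8]
-85 [1.1 1.1 0.9]
-75 [-0.   0.3  0.4]
-64 [0.1 0.7 0.5]
(array([486.7, 164. ]), array([104. ,  98.2]), -3.6) [-151.73282955    3.87794229]
(array([ 319. , -277.1]), array([149.8, 138.9]), -31.3) [-344.93559008 -426.66264038]
(array([484.7, 160.8]), array([99.2, 99.2]), -3.5) [-153.91650152    0.8003496 ]
(array([ 466.4, -668.4]), array([109.5, 149.9]), 11.3) [-220.66573373 -825.91125065]
20.2667
```

Block is at the mouth: nest coordinates (-153, +1), 7° clockwise of the nest. Next I'll push along +x with a flat, slightly off-centre contact to square it, pausing before the flares to check.

```bash
python3 - <<'E'
from h import *
from station import manip
r=[np.pi,0,NY]
W=lambda x,y,z:[*nest(x,y),z]
manip.movep(W(-250,-6,150),r); manip.move_l(W(-250,-6,10),rate=120)
manip.dwell(.2)
f0=manip.get_wrist_force(); np.save("f0.npy",f0)
manip.move_l(W(-215,-6,10),rate=50)
for x in(-204,-196,-191):
    manip.move_l(W(x,-6,10),rate=25); print(x,(manip.get_wrist_force()-f0).round(1),np.round(tonest(manip.get_ee_pos()[:2]),1))
s=optics.snapshot("side");im=optics.snapshot("top")
cv2.imwrite("pics/side4.png",s[:,:,::-1])
for o in blockpose(s,"side")+blockpose(im): print(o,tonest(o[0]))
print(manip.get_t())
E
```

```text
-204 [-2.3 -2.4  0.4] [-204.3   -6.1]
-196 [-0.4 -0.1  1.1] [-195.2   -5.8]
-191 [-3.  -2.1  1.5] [-191.1   -6.1]
(array([509., 169.]), array([ 98.2, 103.9]), 1.2) [-129.17864356    7.56558306]
(array([ 308. , -269.2]), array([148.3, 113.3]), -30.0) [-355.45488662 -418.13302139]
(array([ 320.5, -266.6]), array([135.9, 134.7]), -31.4) [-342.82425633 -416.26830203]
(array([ 466.6, -668.5]), array([110.7, 150.2]), 11.6) [-220.47192252 -826.02277292]
27.4917
```

Block is now at about (-131,+4), within 2° of square and inside the flare opening. I'll push on slowly, watching the force.

```bash
cat >> h.py <<'E'
from station import manip
UX=np.array([np.cos(NY),np.sin(NY)]); UY=np.array([-np.sin(NY),np.cos(NY)])
def force(f0,n=8):
    F=[]
    for _ in range(n): F.append(manip.get_wrist_force()-f0); manip.dwell(.01)
    m=np.mean(F,0); return round(-m[:2]@UX,2),round(-m[:2]@UY,2),round(m[2],2)
E
python3 - <<'E'
from h import *
f0=np.load("f0.npy"); W=lambda x,y,z:[*nest(x,y),z]
for x in range(-183,-84,8):
    hit=manip.move_l(W(x,-6,10),rate=25,contact_N=11)
    print(x,hit,force(f0,4),np.round(tonest(manip.get_ee_pos()[:2]),1))
    if hit: break
s=optics.snapshot("side");cv2.imwrite("pics/side5.png",s[:,:,::-1])
for o in blockpose(s,"side"): print(o,tonest(o[0]))
cv2.imwrite("pics/c5.png",cv2.resize(s[200:360,190:390],None,fx=3.5,fy=3.5,interpolation=cv2.INTER_CUBIC)[:,:,::-1])
print(manip.get_t())
E
```

```text
-183 False (np.float64(0.94), np.float64(1.09), np.float64(0.28)) [-182.5   -5.8]
-175 False (np.float64(1.56), np.float64(1.18), np.float64(-0.1)) [-174.8   -5.9]
-167 False (np.float64(0.88), np.float64(1.09), np.float64(-0.19)) [-166.7   -6. ]
-159 True (np.float64(-0.14), np.float64(0.77), np.float64(0.11)) [-163.2   -6.4]
(array([535.9, 173.6]), array([ 97.2, 104.1]), 5.7) [-102.05571316   10.58496154]
(array([ 318.7, -275.8]), array([149.1, 138.4]), -30.0) [-345.15907026 -425.34732422]
29.375
```

View pics/c5.png

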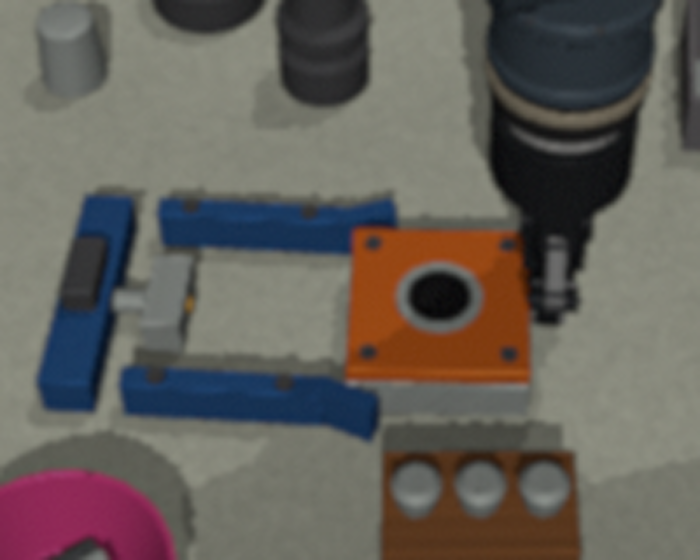

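The side view shows the block 7 mm off towards +y, with its front corner on the +y flare, stopped gently. There is about 40 mm between the block and the rack, so I'll put the closed fingers (22 mm thin way) in there and nudge it back in -y.

```bash
python3 - <<'E'
from h import *
W=lambda x,y,z:[*nest(x,y),z]
p=tonest(manip.get_ee_pos()[:2])
manip.move_l(W(p[0]-25,-6,10),rate=80); manip.move_l(W(p[0]-25,-6,150),rate=200)
manip.movep(W(-102,79,150),[np.pi,0,NY+np.pi/2]); manip.move_l(W(-102,79,60),rate=150);manip.move_l(W(-102,79,12),rate=80)
f0=manip.get_wrist_force()
for y in(72,66,62):
    manip.move_l(W(-102,y,12),rate=25); print(y,force(f0,4),np.round(tonest(manip.get_ee_pos()[:2]),1))
manip.move_l(W(-102,77,12),rate=60); manip.move_l(W(-102,77,150),rate=200); manip.move_l([400,-120,190],rate=250)
im=optics.snapshot("top");s=optics.snapshot("side")
for o in blockpose(s,"side")+blockpose(im): print(o,tonest(o[0]))
cv2.imwrite("pics/c6.png",cv2.resize(im[150:300,190:390],None,fx=3.5,fy=3.5,interpolation=cv2.INTER_CUBIC)[:,:,::-1])
print(manip.get_t())
E
```

```text
72 (np.float64(0.37), np.float64(-0.38), np.float64(-0.46)) [-101.9   71.9]
66 (np.float64(-0.42), np.float64(-1.43), np.float64(-0.31)) [-101.9   65.9]
62 (np.float64(-1.14), np.float64(-1.86), np.float64(0.21)) [-101.9   61.8]
(array([500.6, 303.7]), array([94.3, 45.1]), 9.1) [-129.68881797  142.52628001]
(array([536., 166.]), array([ 96.8, 104. ]), 4.7) [-102.40023068    2.99211572]
(array([ 320. , -276.8]), array([148. , 140.7]), -31.0) [-343.91976072 -426.42162021]
(array([ 305.3, -310.3]), array([ 45.3, 114.8]), -31.5) [-360.55324676 -459.00485428]
(array([ 468.7, -680.3]), array([109.5, 125.8]), 11.4) [-219.0654212  -837.92536734]
(array([534.7, 162.8]), array([100.2,  99. ]), 5.7) [-103.8851001    -0.12640361]
40.4333
```

View pics/c6.png

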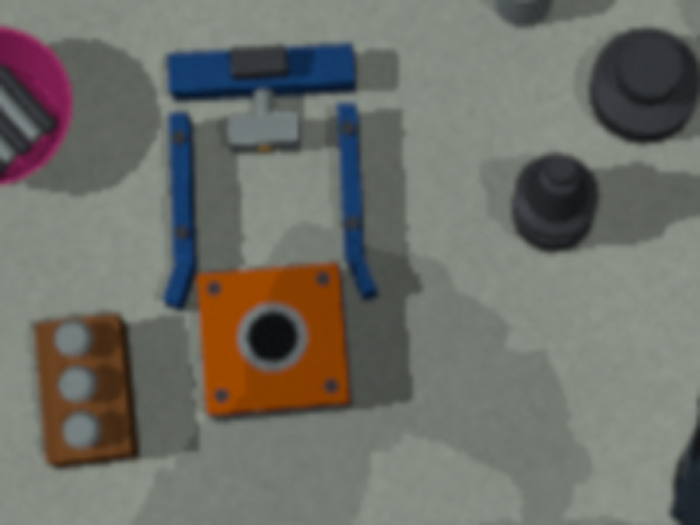

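Block is now centred (y≈0, about 2° off) at the mouth of the rails. I'll push it in.

```bash
python3 - <<'E'
from h import *
W=lambda x,y,z:[*nest(x,y),z]
manip.movep(W(-182,0,100),[np.pi,0,NY]); manip.move_l(W(-182,0,10),rate=120); manip.dwell(.1)
F=[];f0=np.zeros(3)
for _ in range(10): F.append(manip.get_wrist_force()); manip.dwell(.01)
f0=np.mean(F,0); np.save("f0.npy",f0)
manip.move_l(W(-168,0,10),rate=50)
for x in(-150,-130,-110,-95,-85,-81):
    hit=manip.move_l(W(x,0,10),rate=25,contact_N=11)
    print(x,hit,force(f0,3),np.round(tonest(manip.get_ee_pos()[:2]),1))
    if hit: break
s=optics.snapshot("side");cv2.imwrite("pics/side7.png",s[:,:,::-1])
for o in blockpose(s,"side"): print(o,tonest(o[0]))
print(manip.get_t())
E
```

```text
-150 False (np.float64(4.97), np.float64(-0.49), np.float64(3.42)) [-150.8   -0. ]
-130 False (np.float64(1.57), np.float64(0.25), np.float64(-1.16)) [-129.9   -0. ]
-110 False (np.float64(0.75), np.float64(0.7), np.float64(-1.03)) [-109.6    0. ]
-95 False (np.float64(3.84), np.float64(0.4), np.float64(2.89)) [-95.   0.]
-85 False (np.float64(0.94), np.float64(0.08), np.float64(-0.46)) [-84.6   0. ]
-81 False (np.float64(1.48), np.float64(-0.03), np.float64(-0.61)) [-80.9   0. ]
(array([617.8, 169.3]), array([ 99.1, 104.4]), 3.4) [-20.54722088   1.50389957]
(array([ 319.1, -277.1]), array([149.5, 138.9]), -31.2) [-344.83576114 -426.66848705]
49.925
```

```bash
python3 - <<'E'
from h import *
W=lambda x:[*nest(x,0),10]
f0=np.load("f0.npy"); x=-81.; sl=[]; ok=False
while manip.get_t()<61:
    step=1.0 if not sl or sl[-1]<5 else .3
    x+=step; hit=manip.move_l(W(x),rate=10,contact_N=8 if sl and sl[-1]<5 else 5)
    f=force(f0,5)[0]; a=tonest(manip.get_ee_pos()[:2])[0]
    print(round(x,1),hit,f,round(a,2),round(manip.get_t(),2)); sl.append(f)
    if hit: x=a
    if f>=9: ok=True;break
print(ok,manip.get_wrist_force()-f0)
E
```

```text
-80.0 False 4.02 -80.27 50.22
-79.0 False 3.15 -78.89 50.51
-78.0 False 2.62 -77.81 50.8
-77.0 False 2.11 -76.82 51.09
-76.0 False 2.68 -75.85 51.38
-75.0 False 2.66 -74.89 51.67
-74.0 False 2.94 -73.88 51.97
-73.0 False 3.04 -72.89 52.26
-72.0 False 4.04 -72.03 52.55
-71.0 False 4.86 -71.17 52.84
-70.0 False 5.1 -70.2 53.13
-69.7 False 6.24 -70.16 53.42
-69.4 False 5.66 -69.77 53.72
-69.1 False 6.25 -69.5 54.01
-68.8 False 6.54 -69.4 54.3
-68.5 False 7.96 -69.43 54.59
-68.2 False 9.04 -69.44 54.88
True [-9.30910065 -0.68795186  6.32150646]
```

The bar was met at finger x = -69.4, with sliding force about 3 N plus the pin. I'll raise to about 13.3 N at the tool, which is about 10 N on the bar, hold, then withdraw.

```bash
python3 - <<'E'
from h import *
W=lambda x:[*nest(x,0),10]
f0=np.load("f0.npy"); x=-68.2
for _ in range(6):
    f=force(f0,5)[0]
    if f>=12.9: break
    x+=min(.3,(13.4-f)/3.7); manip.move_l(W(x),rate=10)
for i in range(8):
    f=force(f0,25); print(round(x,2),f,round(tonest(manip.get_ee_pos()[:2])[0],2),round(manip.get_t(),2))
    if abs(f[0]-13.3)>.8: x+=np.clip((13.3-f[0])/4,-.3,.3); manip.move_l(W(x),rate=5)
manip.move_l(W(-90),rate=40)
s=optics.snapshot("side");cv2.imwrite("pics/c8.png",cv2.resize(s[200:360,190:390],None,fx=3.5,fy=3.5,interpolation=cv2.INTER_CUBIC)[:,:,::-1])
for o in blockpose(s,"side")[:1]: print(o,tonest(o[0]))
print(manip.get_t())
E
```

```text
-67.06 (np.float64(13.69), np.float64(-0.32), np.float64(9.28)) -69.45 56.3
-67.06 (np.float64(13.49), np.float64(-0.41), np.float64(9.16)) -69.45 56.51
-67.06 (np.float64(13.67), np.float64(-0.25), np.float64(9.32)) -69.47 56.72
-67.06 (np.float64(13.52), np.float64(-0.12), np.float64(9.19)) -69.43 56.92
-67.06 (np.float64(13.62), np.float64(-0.18), np.float64(9.37)) -69.45 57.13
-67.06 (np.float64(13.41), np.float64(-0.2), np.float64(9.33)) -69.46 57.34
-67.06 (np.float64(13.54), np.float64(-0.21), np.float64(9.41)) -69.43 57.55
-67.06 (np.float64(13.59), np.float64(-0.4), np.float64(9.27)) -69.44 57.76
(array([629.1, 170. ]), array([ 99.9, 104.3]), 3.7) [-9.22562444  1.5420291 ]
58.5333
```

View pics/c8.png

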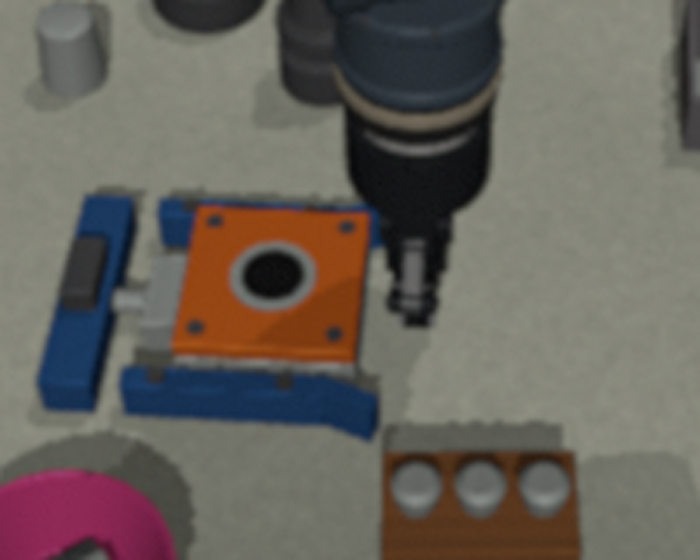

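The side view shows the block square in the nest against the bar, with the fingers 20 mm clear. Handing in.

```bash
python3 - <<'E'
from station import order
print(order.close_job())
E
```

```text
the job is handed in; nothing more can be done
None
```

The block is seated flat in the nest against the stop bar, held about 1.5 s at 13.5 N on the tool (an estimated 10 N on the bar, inferred rather than measured), and the job was handed in at about 59 s; it twisted on the way and caught the +y flare lightly, so I nudged it back from between block and rack, with no contact seen on the holder, tray or rack.

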